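Hang the TV headset on its bar

TASK

Take the TV headset that leans over the battery box and drape its headband over the free arm of the headset stand, astride the bar with one ear cup hanging on each side, between the ball end and the post and clear of the post. Lower it gently until the bar takes it, feel it rest for a moment before you let go, and leave it hanging upright and still. Leave everything else on the cabinet where it is.

Things in the scene. Friction and masses are not known exactly. Their poses are not given: they have to be found in the camera images.
- headset: Charcoal rigid TV headset, 168 mm wide, 169 tall, 0.16-0.29 kg. Origin: centre of the UNDERSIDE of the headband's crown (rests on the bar). z: from cups to crown, up when hung; y: cup to cup; x: across the band. Start: leans over the battery box, z 35 deg off vertical, crown overhanging on the robot's side, origin 132 mm up, arms on the box's top edge, cups on the table beyond.
- crown (a point): Middle of the headset's crown: flat padded block 24 mm along headset x, 54 along y, 15 along z (underside z=0, top z=+15). Grip across the 24 mm, tool tilted along headset -z. The bar will run along x under the block, right below both fingers: fingertips must stay above z=0 (4 mm above is good).
- cup_a (a point): Centre of the ear cup at headset y=+76, z=-120: round, radius 34 in the xz plane, fills y 58 to 88. From the crown an arm 20 mm wide (x), 8 thick slopes out through y,z = 62,-25 and 76,-75 to the cup. The space between the two arms and cups is open.
- cup_b (a point): Centre of the other ear cup, the mirror image at headset y=-76.
- battery_box: Clear acrylic box of AA batteries, 40 x 200 x 77 mm high (x, y, z), fixed. Origin: centre of its underside; -x face towards the robot.
- stand: Aluminium headset stand, fixed. Origin: on the table under the hanging place, the middle of the bar's free length. Its x runs along the level bar towards the post. Bar: radius 8, y=0, clamped (rigid to 80 N). Its height is NOT reported and differs each time: upper side 190 to 240 mm above the table; feel for it or see it. Base plate x -70 to 140, y +/-50, 12 thick.
- bar_foot (a point): Point on the table straight below the bar's free end (stand x=-52, nearest the robot). That end has a ball of radius 11, standing 3 mm above the bar. The headset's arms pass on either side of the bar, so come in from this end along the bar with the crown above it, then lower.
- post_top (a point): Top of the stand's post: radius 11, at stand x=+110, 272 mm tall. The bar is held to it by a collar of radius 19.
- remote: Bystander: navy remote lying flat, 165 x 44 x 18 mm, origin under its centre, x along its length.
- dish: Bystander: sand-coloured ceramic dish, 110 mm across, 28 mm high, origin under its centre.
- stopper: Bystander: brushed aluminium bottle stopper lying on its side, 68 mm long along its x, 32 mm thick, origin on the table under it.
- mug: Bystander: white mug, 82 mm across, 90 mm high, handle towards its y; origin under its centre.
- coasters: Bystander: stack of round coasters, 94 mm across, 24 mm high, origin under its centre.

How it is judged (in metres and radians):
On the way:
1. the headset, still held by the fingers, sits astride the bar at the hanging place and the bar takes at least 1 N for a fifth of a second (x of headset in the frame of stand between -0.04 and 0.04 m and y of headset in the frame of stand between -0.03 and 0.03 m and height (world z) of headset between 0.18 and 0.255 m and angle between headset's own z axis and vertical below 0.25 rad and angle between the x axis of headset and the x axis of stand, either way round below 0.3 rad and contact force between headset and stand above 1 N and contact force between the fingers and headset above 1 N), for 0.2 s.
At the end, for the whole second after the job is handed in: Headset released, at rest, hung on the bar (over 1 N on the stand): crown within 40 mm along and 30 mm across the bar of the hanging place, origin 180 to 255 mm high, upright within 0.25 rad, x axis along the bar within 0.3 rad; every bystander within 25 mm of its start (x of headset in the frame of stand between -0.04 and 0.04 m and y of headset in the frame of stand between -0.03 and 0.03 m and height (world z) of headset between 0.18 and 0.255 m and angle between headset's own z axis and vertical below 0.25 rad and angle between the x axis of headset and the x axis of stand, either way round below 0.3 rad and contact force between headset and stand above 1 N and contact force between headset and the fingers below 0.05 N and linear speed of headset below 0.02 m/s and angular speed of headset below 0.2 rad/s and distance of each of remote, dish, stopper, mug, coasters from where it was at the start of the episode below 0.025 m); the robot touches nothing.
It fails at once if the headset is pressed against the stand with more than 40 N (contact force between headset and stand above 40 N).
It fails at once if a bystander is moved by more than 25 mm (distance of any of remote, dish, stopper, mug, coasters from where it was at the start of the episode above 0.025 m).
It also fails if it takes over 58 s, if anything falls off the work surface, if the arm or the gripper's body presses on something with over 40 N, if the wrist force passes 120 N, or if a joint passes its speed limit or range.

ROBOT

A 6-joint arm with a two-finger parallel gripper is mounted at the origin on the work surface. World frame = base frame: x ahead of the robot, y to its left, z up, the work surface at z = 0. Lengths are in mm, angles in degrees, forces in N, time in s.
With the tool pointing down it reaches from about 350 to 850 mm from the base axis. Payload 8.1 kg.
Tool frame: the origin (TCP) lies on the centre line of the jaws, within the pads' length; the fingertips stand 19 mm ahead of it and the grasp point (between the pads) is the TCP (r.tip_reach is the z of the fingertips in the tool frame, in mm); z points along the fingers, y is the line along which they close (so a half turn about z gives the same grasp; the last joint's range is limited). The gripper opens to 85 mm and grips with 20 to 120 N. Pads are 22 mm wide; open, the fingers measure 114 mm over their backs; the gripper's body (76 mm by 85 mm) begins 54 mm behind the grasp point. The pads swing forward as they close: fully open they stand 13 mm farther back than shut.
Start: joints at [66.899, 7.471, 85.268, -0, 87.261, -4.893], TCP at [187.465, 569.967, 250.292] pointing down, gripper open.
Joint ranges: [-169.43, 169.43], [-51.17, 129.36], [1.28, 143.12], [-76.62, 256.62], [0, 156.53], [-152.29, 152.29]. Speed limits (degrees/s): [136.94, 136.94, 159.86, 180, 180, 180].

INTERFACE

Orientations are given as [roll, pitch, yaw] about the fixed x, y, z axes, in that order (R = Rz(yaw) Ry(pitch) Rx(roll)).
In Python, from bench import r gives the robot as it stands. The module is installed in compiled form; this text tells all that it offers.
- The arm moves only by the shell command python3 -m handwheel 'ROWS' [FORCE]. ROWS is JSON, a list of rows, each a list of 7 numbers: the shift along the tool's x, y, z in m, then the turn, a rotation vector about the tool's x, y, z in degrees, then the finger opening in m, from 0 to 0.0854. In form: [[tx, ty, tz, ax, ay, az, claw], ...]. A call has 1 to 8 rows; each row shifts and turns the commanded pose from where the row before left it, along the tool's axes as they then stand; what a row does not reach is not made up. A row lasts 1/12 s, in which the tool goes at most 41.7 mm and 7.16 degrees, less where a joint would pass 70% of its speed; a pose out of reach is approached as far as the arm can. A call with a gripper value outside its range is refused whole. The fingers move at their own pace and stop on an object; FORCE is the grip in N (left out, the last holds). Time passes only in rows, so rows that do not move let the fingers close. It gives the time, the measured TCP pose, the force, the opening and the grip force at its end, in the units of the state.
- r.sense(): the state, without advancing time (a new reading comes with each control period).
- r.snapshot(name): name is "scene" or "top" or "wrist"; returns (picture, depth): 480x640x3 uint8, blue, green, red; 480x640 float32, mm along the optical axis (not along the pixel's ray), 0 where there is no reading.
- r.calibration(name): a dict with "vfov" (degrees; the focal length in pixels is half the picture's height over the tangent of half this angle, whatever the lens; pixels are square), "cx", "cy" (the principal point, pixels), "rvec" (rotation vector, rad) and "tvec" (3), from world to camera coordinates, as OpenCV has them; the wrist camera has in their place "tool_from_camera" (4x4, takes a point from camera to tool coordinates, whose origin is the TCP and whose axes are the flange's). Camera axes: x right, y down, z forward; pixel columns grow to the right and rows downward; lengths in mm; the calibration is good to about 2 mm. A picture is of the moment at which its call begins: read the wrist's pose just before it. calibration takes no time and is no camera call.
- r.hand_in(): hands the job in; it is judged then, once.
The state is a dict: "time": time; "joint_pos": joint angles; "qd": joint speeds; "joint_efforts": joint torques, N m; "tool_pos": TCP position; "tcp_rot": TCP orientation; "ft_force": force on the tool from outside, world axes, zero at the start; "wrist_torque": the same for the moment, N m; "finger_gap": finger opening in mm; "grip_force": force on a finger pad.
Only numpy, scipy, OpenCV 4.12 (cv2) and the standard library are available. Lean on these libraries where they do the work, as an engineer would, in place of code of your own. Each camera call takes 0.05 s, during which the arm holds its last target. There are 200 camera calls.

## Working session

There is one attempt and no reset: what is moved stays moved. The work goes in short steps, Python scripts to look and compute and a shell command to move; the robot and the scene stay as the last step left them, time stands still between calls to the robot, and variables do not carry over. Pictures are saved under pics/ and viewed, at most 10 in all, crops included, and the job is handed in when it is done.

```bash
mkdir -p pics
cat > h.py <<'E'
import numpy as np, cv2
from bench import r
from scipy.spatial.transform import Rotation as R
def cam(n):
    c=r.calibration(n); f=240/np.tan(np.radians(c['vfov'])/2)
    K=np.array([[f,0,c['cx']],[0,f,c['cy']],[0,0,1]])
    if n=='wrist':
        s=r.sense(); T=np.eye(4); T[:3,:3]=R.from_euler('xyz',s['tcp_rot'],degrees=True).as_matrix(); T[:3,3]=s['tool_pos']
        M=T@np.array(c['tool_from_camera'])
    else:
        W=np.eye(4); W[:3,:3]=cv2.Rodrigues(np.array(c['rvec'],float))[0]; W[:3,3]=np.ravel(c['tvec']); M=np.linalg.inv(W)
    return K,M   # M world_from_camera
def cloud(n):
    K,M=cam(n); im,d=r.snapshot(n)
    v,u=np.mgrid[:480,:640]
    P=np.stack([(u-K[0,2])/K[0,0]*d,(v-K[1,2])/K[1,1]*d,d],-1)
    W=P@M[:3,:3].T+M[:3,3]; W[d==0]=np.nan
    return im,d,W,K,M
E
python3 - <<'E'
from h import *
print(r.sense())
for n in('scene','top'):
    im,d,W,K,M=cloud(n); cv2.imwrite(f'pics/{n}.png',im); np.savez(f'{n}.npz',im=im,d=d,W=W,K=K,M=M); print(n,K[0],M[:3,3],M[:3,2],(d==0).mean())
E
```

```text
{'time': 0.0, 'joint_pos': array([ 6.68986327e+01,  7.51579453e+00,  8.53298603e+01,  5.18384297e-04,
        8.72601522e+01, -4.89306744e+00]), 'qd': array([-0.00794405,  0.04317252,  0.00349233,  0.02011783,  0.03597278,
        0.00773267]), 'joint_efforts': array([ 2.15702428e-03, -5.69371819e+01, -5.00572193e+01,  3.23743125e-04,
        1.38233797e-02,  4.63595200e-05]), 'tool_pos': array([187.25839989, 569.49282398, 249.23166056]), 'tcp_rot': array([-1.79894623e+02, -9.54080787e-03,  1.61791666e+02]), 'ft_force': array([-0.46234408,  0.183768  ,  1.08786495]), 'wrist_torque': array([ 0.0383866 , -0.01061471,  0.0109589 ]), 'grip_force': 0.0, 'finger_gap': 85.29039495721226}
scene [531.31731024   0.         322.06082634] [1498.42067754 -262.96762389 1023.077136  ] [-0.71489721  0.22530342 -0.66193682] 0.003990885416666667
top [564.80046369   0.         318.18880097] [ 281.2834293    20.89409893 1739.31145846] [ 0.18684018 -0.00280641 -0.98238632] 0.0039680989583333335
```

View pics/scene.png

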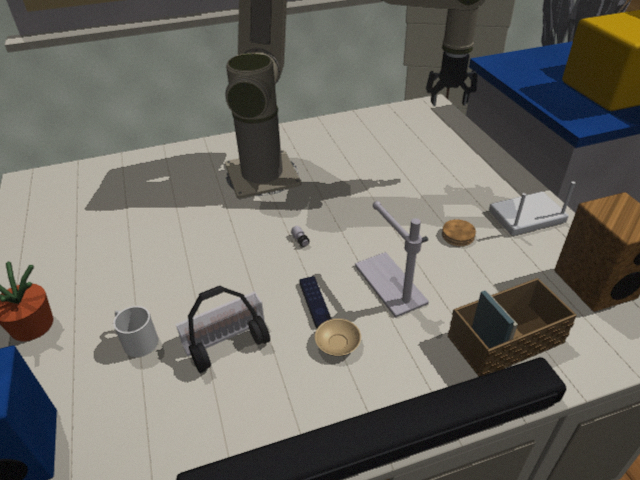

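View pics/top.png

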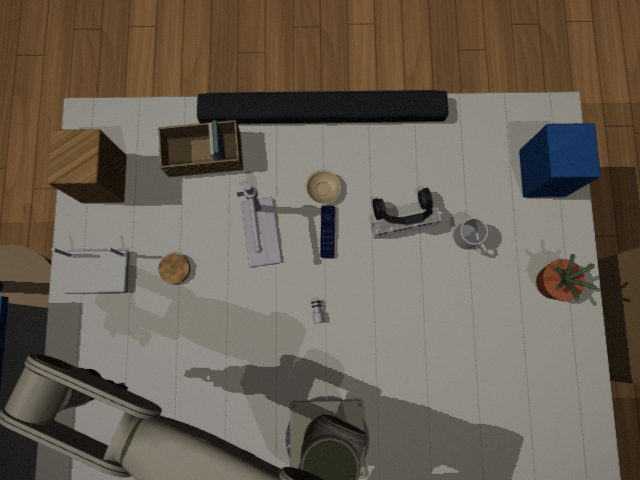

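The scene view shows the headset over the clear box at (220,320), and the stand with its ball at (377,205) and post top at (415,225). In the top view the headset is at (403,212), the bar runs from (258,250) to (248,190), and the mug is right of the headset at (473,233).

Run:
```python
from h import *
np.set_printoptions(precision=1,suppress=True)
for n,hb,sb in(('scene',(180,280,280,375),(350,435,195,320)),('top',(360,450,180,245),(225,290,170,275))):
    q=np.load(n+'.npz'); W=q['W']; im=q['im']; g=im.max(-1)
    m=np.zeros(g.shape,bool); m[hb[2]:hb[3],hb[0]:hb[1]]=1
    P=W[m&(g<65)&(W[...,2]>15)]
    print(n,'headset',len(P))
    for z in range(10,175,15):
        s=P[(P[:,2]>z)&(P[:,2]<z+15)]
        if len(s): print(z,len(s),s.mean(0),s.min(0),s.max(0))
    m[:]=0; m[sb[2]:sb[3],sb[0]:sb[1]]=1
    P=W[m&(W[...,2]>20)]
    print('stand')
    for z in range(20,300,15):
        s=P[(P[:,2]>z)&(P[:,2]<z+15)]
        if len(s): print(z,len(s),np.median(s,0),s.min(0),s.max(0))
    B=W[m&(W[...,2]>5)&(W[...,2]<20)]; B=B[:,:2].astype(np.float32)
    print('plate',cv2.minAreaRect(B))
    S=P[(P[:,2]>150)]; 
    print(S[::max(1,len(S)//25)])
```

```text
scene headset 1546
10 74 [ 693.8 -241.9   20.8] [ 641.1 -331.9   15. ] [ 748.4 -155.4   24.9]
25 231 [ 697.3 -244.8   33.2] [ 641.5 -333.8   25.2] [ 749.9 -151.5   39.9]
40 289 [ 704.1 -246.7   47.4] [ 640.1 -332.8   40.1] [ 748.5 -152.9   55. ]
55 425 [ 704.2 -244.9   62.3] [ 641.4 -331.6   55. ] [ 743.8 -153.    69.9]
70 87 [ 680.  -257.6   77.2] [ 645.9 -326.1   70.1] [ 704.2 -160.5   84.8]
85 61 [ 667.8 -253.    92.5] [ 637.2 -322.6   85.1] [ 688.8 -174.2   99.5]
100 59 [ 659.5 -256.7  107.6] [ 635.8 -319.2  100.5] [ 685.8 -180.3  115. ]
115 84 [ 650.8 -270.2  122.9] [ 632.2 -315.9  115.2] [ 672.8 -188.2  130. ]
130 140 [ 637.6 -260.5  139.1] [ 616.8 -300.   130.1] [ 656.  -204.5  145. ]
145 96 [ 634.3 -255.1  147.8] [ 621.  -282.7  145. ] [ 645.3 -226.7  153.1]
stand
20 36 [704.2 203.2  27.7] [693.7 196.9  20. ] [710.5 218.5  34.9]
35 40 [704.3 204.   41.3] [691.6 197.2  35.5] [708.2 216.5  49.6]
50 36 [704.8 205.1  57.9] [695.4 197.3  50.2] [707.9 217.   65. ]
65 39 [704.1 203.   72.2] [690.5 196.7  65. ] [708.1 216.4  79.5]
80 37 [705.1 203.6  88.4] [694.  198.   80.2] [709.2 
[... 3328 characters left out ...]
 275.7] [682.3 195.2 275. ] [696.9 211.5 280.1]
plate ((652.4766845703125, 208.6211395263672), (203.6916961669922, 334.5639953613281), 89.85782623291016)
[[700.6 209.2 271.7]
 [692.1 214.4 272.2]
 [703.5 190.7 219.9]
 [685.5 196.4 265.1]
 [684.8 212.  247.7]
 [681.9 206.6 247.7]
 [682.8 208.3 233.8]
 [681.2 208.8 229.1]
 [682.3 205.1 213.9]
 [681.5 189.3 205.2]
 [677.9 193.  197.1]
 [666.7 194.6 207.1]
 [654.5 194.1 210.1]
 [642.5 199.3 212.7]
 [632.  202.4 209. ]
 [622.1 193.3 214.6]
 [612.5 194.1 206.8]
 [603.1 185.3 210.5]
 [592.5 188.3 207.4]
 [580.4 196.  212.1]
 [573.3 180.2 204.2]
 [561.4 188.  208.3]
 [550.4 190.8 207.3]
 [541.6 182.2 209.3]
 [532.2 178.7 215.8]
 [525.5 179.7 205.5]]
```

Run:
```python
from h import *
np.set_printoptions(precision=1,suppress=True)
for n,hb,sb in(('scene',(180,280,280,375),(350,435,195,320)),('top',(360,450,180,245),(225,290,170,275))):
    q=np.load(n+'.npz'); W=q['W']; im=q['im']; g=im.max(-1)
    m=np.zeros(g.shape,bool); m[hb[2]:hb[3],hb[0]:hb[1]]=1
    P=W[m&(g<65)&(W[...,2]>15)]
    L=P[P[:,1]>-245]; Rr=P[P[:,1]<=-245]
    print(n)
    for a,b in((30,50),(50,65),(85,100),(100,115),(110,130)):
        o=[]
        for s in(L,Rr):
            k=s[(s[:,2]>a)&(s[:,2]<b)&(abs(s[:,1]+245)>40)]; o.append(np.median(k,0))
        d=o[0]-o[1]; print(a,o[0],o[1],'mid',(o[0]+o[1])/2,'yaw',np.degrees(np.arctan2(-d[0],d[1])))
    C=P[(P[:,2]>138)]
    print('crown',len(C),C.mean(0),C.min(0),C.max(0),cv2.minAreaRect(C[:,:2].astype(np.float32)))
    c,v=np.linalg.eigh(np.cov(C.T)); print(np.sqrt(c),v.T)
    # bar
    m[:]=0; m[sb[2]:sb[3],sb[0]:sb[1]]=1
    S=W[m&(W[...,2]>190)&(W[...,2]<235)]
    B=S[(S[:,0]>552)&(S[:,0]<655)]
    k=np.polyfit(B[:,0],B[:,1],1); res=B[:,1]-np.polyval(k,B[:,0])
    print('bar',k,np.degrees(np.arctan(k[0])),'y@585',np.polyval(k,585),'ztop pct',np.percentile(B[:,2],[50,75,90,97,100]))
    Q=S[S[:,0]<545]; print('ball',Q.mean(0),Q.min(0),Q.max(0))
    T=W[m&(W[...,2]>265)]; print('post',np.median(T,0),T.mean(0),T[:,2].max())
```

```text
scene
30 [ 711.7 -174.3   40.9] [ 738.2 -309.3   41.6] mid [ 724.9 -241.8   41.2] yaw 11.125118999685878
50 [ 697.3 -172.6   60. ] [ 726.9 -311.5   59.5] mid [ 712.1 -242.    59.8] yaw 12.015233958501154
85 [ 654.6 -180.5   93.4] [ 681.9 -318.9   92.9] mid [ 668.2 -249.7   93.2] yaw 11.148211672871488
100 [ 645.2 -187.1  107.4] [ 672.3 -315.7  107.5] mid [ 658.7 -251.4  107.5] yaw 11.898862581408576
110 [ 639.9 -193.3  120.4] [ 659.2 -308.6  121.1] mid [ 649.5 -251.   120.7] yaw 9.493963300799837
crown 185 [ 634.8 -256.9  145. ] [ 616.8 -289.4  138. ] [ 647.3 -218.8  153.1] ((630.3232421875, -256.2001953125), (23.801193237304688, 71.98493194580078), 11.90179443359375)
[ 3.4  5.2 18.5] [[ 0.  -0.   1. ]
 [ 1.   0.2 -0. ]
 [-0.2  1.   0. ]]
bar [  0.1 105.5] 8.231159070220677 y@585 190.0960180847776 ztop pct [210.1 211.7 212.8 213.9 216. ]
ball [538.9 183.5 209.7] [530.7 176.4 196.7] [544.8 196.7 216.3]
post [699.6 206.3 271.1] [699.3 206.8 270.6] 274.17056618275717
top
30 [ 673.2 -162.6   41.5] [ 691.9 -308.3   43.4] mid [ 682.5 -235.4   42.5] yaw 7.341278318084099
50 [ 679.2 -170.5  
[... 159 characters left out ...]
 15.281187446074396
100 [ 635.8 -191.3  110. ] [ 667.3 -317.7  109.4] mid [ 651.6 -254.5  109.7] yaw 14.014181232169813
110 [ 630.4 -197.6  117.5] [ 649.1 -309.8  121.4] mid [ 639.7 -253.7  119.4] yaw 9.49262484250022
crown 170 [ 625.1 -258.3  144.9] [ 609.6 -294.7  138. ] [ 642.3 -218.1  157.7] ((624.6405639648438, -258.24468994140625), (24.801509857177734, 78.04674530029297), 10.2608003616333)
[ 4.4  6.6 19.5] [[-0.1 -0.   1. ]
 [ 1.   0.2  0.1]
 [-0.2  1.  -0. ]]
bar [  0.1 107.6] 7.972126157716431 y@585 189.4797218302561 ztop pct [209.9 212.3 214.  216.5 218.5]
ball [532.9 182.1 210.7] [522.1 173.8 201.7] [544.7 191.3 217.9]
post [692.1 203.9 271.6] [691.5 204.5 271.4] 280.13543727570186
```

```bash
R8='x'; 
python3 -m handwheel '[[-0.0249,-0.0287,-0.0017,0,0,0,0.0854],[-0.0249,-0.0287,-0.0017,0,0,0,0.0854],[-0.0249,-0.0287,-0.0017,0,0,0,0.0854],[-0.0249,-0.0287,-0.0017,0,0,0,0.0854],[-0.0249,-0.0287,-0.0017,0,0,0,0.0854],[-0.0249,-0.0287,-0.0017,0,0,0,0.0854],[-0.0249,-0.0287,-0.0017,0,0,0,0.0854],[-0.0249,-0.0287,-0.0017,0,0,0,0.0854]]' && python3 -m handwheel '[[-0.0249,-0.0287,-0.0017,0,0,0,0.0854],[-0.0249,-0.0287,-0.0017,0,0,0,0.0854],[-0.0249,-0.0287,-0.0017,0,0,0,0.0854],[-0.0249,-0.0287,-0.0017,0,0,0,0.0854],[-0.0249,-0.0287,-0.0017,0,0,0,0.0854],[-0.0249,-0.0287,-0.0017,0,0,0,0.0854],[-0.0249,-0.0287,-0.0017,0,0,0,0.0854],[-0.0249,-0.0287,-0.0017,0,0,0,0.0854]]'
python3 -c "
from h import *
c=r.calibration('wrist');print(np.round(c['tool_from_camera'],2),c['vfov'],r.tip_reach)"
```

```text
time: 0.77
tool_pos: [304.9, 287.9, 263.6]
tcp_rot: [-180.0, -0.0, 161.8]
ft_force: [1.2, 0.1, -0.3]
finger_gap: 85.6
grip_force: 0.0
time: 1.43
tool_pos: [422.5, 7.3, 277.4]
tcp_rot: [180.0, 0.0, 161.8]
ft_force: [1.1, 1.0, 0.3]
finger_gap: 85.4
grip_force: 0.0
[[  -0.     -0.96   -0.28   71.12]
 [   1.     -0.      0.      0.13]
 [  -0.     -0.28    0.96 -123.55]
 [   0.      0.      0.      1.  ]] 70.45863553226032 19.0
```

```bash
python3 -m handwheel '[[-0.0249,-0.0287,-0.0017,0,0,0,0.0854],[-0.0249,-0.0287,-0.0017,0,0,0,0.0854],[-0.0249,-0.0287,-0.0017,0,0,0,0.0854],[-0.0249,-0.0287,-0.0017,0,0,0,0.0854],[-0.0249,-0.0287,-0.0017,0,0,0,0.0854],[-0.0249,-0.0287,-0.0017,0,0,0,0.0854],[-0.0249,-0.0287,-0.0017,0,0,0,0.0854],[-0.0249,-0.0287,-0.0017,0,0,0,0.0854]]' && python3 -m handwheel '[[0,0,0,0,0,6.7,0.0854],[0,0,0,0,0,6.7,0.0854],[0,0,0,0,0,6.7,0.0854],[0,0,0,0,0,6.7,0.0854],[0,0,0,0,0,6.7,0.0854],[0,0,0,0,0,6.7,0.0854],[0,0,0,0,0,6.7,0.0854],[0,0,0,0,0,6.7,0.0854]]' && python3 -m handwheel '[[0,0,0,0,0,6.7,0.0854],[0,0,0,-7,0,0,0.0854],[0,0,0,-7,0,0,0.0854],[0,0,0,-7,0,0,0.0854],[0,0,0,-7,0,0,0.0854],[0,0,0,-7,0,0,0.0854],[0,0,0,0,0,0,0.0854],[0,0,0,0,0,0,0.0854]]'
python3 - <<'E'
from h import *
im,d,W,K,M=cloud('wrist'); cv2.imwrite('pics/w1.png',im); np.savez('w1.npz',im=im,d=d,W=W)
print(r.sense()['joint_pos'],r.sense()['tool_pos'],r.sense()['tcp_rot'])
E
```

```text
time: 2.1
tool_pos: [540.1, -272.9, 290.4]
tcp_rot: [180.0, -0.1, 161.8]
ft_force: [0.6, -0.1, 0.3]
finger_gap: 85.3
grip_force: 0.0
time: 2.77
tool_pos: [539.7, -271.0, 290.4]
tcp_rot: [-180.0, -0.0, 107.9]
ft_force: [-0.0, 0.2, -0.9]
finger_gap: 85.5
grip_force: 0.0
time: 3.43
tool_pos: [537.9, -271.2, 288.8]
tcp_rot: [145.2, -0.2, 101.3]
ft_force: [0.1, 0.0, 1.1]
finger_gap: 85.7
grip_force: 0.0
[-48.27403164 -13.36498876 107.6080716   31.72258127  69.63633149
 -66.6677906 ] [ 539.22008156 -271.61604384  290.92438141] [ 1.45185441e+02 -1.90068571e-02  1.01401369e+02]
```

View pics/w1.png

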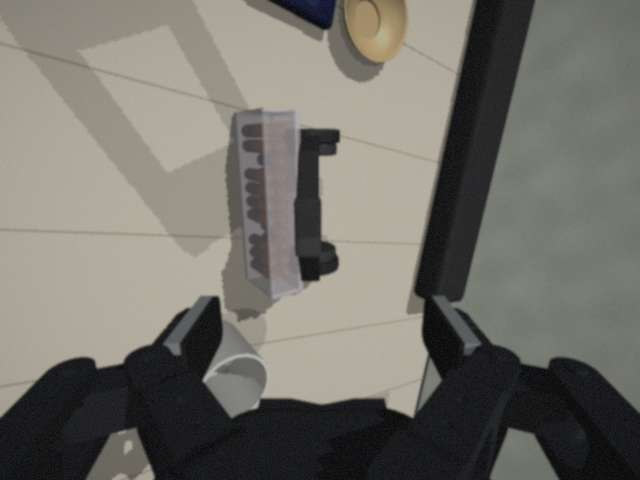

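The wrist view shows the crown block at about (308,225), running along image rows, with the cups at (322,140) and (322,260). The mug is near the fingers at (237,375).

Run:
```python
from h import *
np.set_printoptions(precision=1,suppress=True)
s=r.sense(); Rt=R.from_euler('xyz',s['tcp_rot'],degrees=True).as_matrix(); p=s['tool_pos']
q=np.load('w1.npz'); im=q['im'];W=q['W']; g=im.max(-1)
m=np.zeros(g.shape,bool); m[120:290,285:345]=1
m&=(g<75)&(W[...,2]>15)
T=(W-p)@Rt
P=T[m]; 
for a in range(120,290,10):
    mm=m.copy(); mm[:a]=0; mm[a+10:]=0
    k=T[mm]; c=np.nonzero(mm.any(0))[0]
    if len(k): print(a,len(k),c.min(),c.max(),np.median(k,0),k[:,1].min(),k[:,1].max(),'z',np.percentile(k[:,2],[5,25,50,75]),'W',np.median(W[mm],0))
```

```text
120 2 309 310 [ 83.1 -15.1 269.5] -15.705696718314869 -14.592381848092666 z [269.3 269.4 269.5 269.6] W [ 661.4 -162.2   61. ]
130 376 301 338 [ 76.9  -4.2 271.5] -24.78238140902537 17.28077052311444 z [246.8 269.2 271.5 276.3] W [ 672.  -165.5   66.4]
140 362 299 338 [ 66.9  -5.5 240.6] -23.421756817743805 17.24813863108535 z [212.3 223.7 240.6 279.3] W [ 652.3 -178.1   84.6]
150 274 299 335 [ 58.3 -10.8 204.1] -23.083026658292958 13.878845343834627 z [199.  201.5 204.1 276. ] W [ 632.4 -191.6  114.4]
160 196 298 317 [ 49.8 -14.4 195.3] -23.553442617663915 -6.104505169392006 z [191.7 193.4 195.3 197. ] W [ 626.8 -202.9  122.2]
170 198 298 317 [ 41.5 -14.6 188.2] -23.357606256651334 -6.051048885213158 z [184.5 186.  188.2 189.8] W [ 624.4 -211.9  128.5]
180 206 297 317 [ 33.4 -14.9 181. ] -23.8667911392628 -6.0184122294772715 z [177.8 179.4 181.  182.7] W [ 621.9 -220.6  134.1]
190 216 296 319 [ 25.6 -14.7 174. ] -24.320373721554645 -4.236918725949711 z [169.6 172.1 174.  175.7] W [ 619.6 -229.1  139.8]
200 251 294 319 [ 18.3 -14.6 168.5] -25.978189882819123 -4.220423960923933 z [167
[... 365 characters left out ...]
67424840345 z [167.2 167.9 168.3 168.8] W [ 623.4 -263.8  144.1]
240 344 295 334 [-19.8 -10.7 168.8] -26.06578064032657 13.559779905760463 z [167.3 168.1 168.8 287.7] W [ 628.4 -274.5  142.3]
250 388 296 337 [-33.   -7.2 173.9] -25.261480527232205 17.497322234955632 z [167.8 168.8 173.9 280.1] W [ 634.6 -286.5  138.6]
260 379 299 337 [-49.5  -5.7 189.3] -23.83389089068087 17.488029779798417 z [177.4 182.2 189.3 277.7] W [ 648.2 -301.1  125.8]
270 234 300 334 [-60.8 -11.7 198.1] -23.532452702877087 13.310935833178949 z [190.1 193.9 198.1 203.1] W [ 651.6 -310.9  120. ]
280 11 303 313 [-67.8 -16.5 203.9] -21.59246032274585 -11.27847246781207 z [203.4 203.8 203.9 204.6] W [ 653.7 -317.8  113.8]
```

```bash
python3 -m handwheel '[[-0.004,-0.015,0.020,0,0,0,0.0854],[0,0,0.030,0,0,0,0.0854],[0,0,0.030,0,0,0,0.0854],[0,0,0.020,0,0,0,0.0854],[0,0,0.020,0,0,0,0.0854],[0,0,0.020,0,0,0,0.0854],[0,0,0,0,0,0,0.0854],[0,0,0,0,0,0,0.0854]]'
python3 - <<'E'
from h import *
np.set_printoptions(precision=1,suppress=True)
im,d,W,K,M=cloud('wrist'); cv2.imwrite('pics/w2.png',im)
s=r.sense(); Rt=R.from_euler('xyz',s['tcp_rot'],degrees=True).as_matrix(); T=(W-s['tool_pos'])@Rt
g=im.max(-1); m=(g<75)&(abs(T[...,1])<20)&(abs(T[...,0])<75)&(T[...,2]<70)&(T[...,2]>10)
P=T[m]; F=P[P[:,2]<32]; print(len(F),np.median(F,0),F.min(0),F.max(0))
for x in range(-70,70,8):
    k=P[abs(P[:,0]-x)<4]
    if len(k): print(x,len(k),np.median(k,0),k[:,1].min(),k[:,1].max())
E
```

```text
time: 4.15
tool_pos: [608.7, -260.4, 167.8]
tcp_rot: [145.1, -0.0, 101.7]
ft_force: [0.9, 0.2, 0.0]
finger_gap: 85.2
grip_force: 0.0
4769 [ 2.6 -2.9 28.3] [-26.8 -14.4  25.9] [28.4  9.  32. ]
-62 90 [-60.8  -2.   61.1] -11.511067304283666 5.591954660397687
-54 129 [-54.   -2.6  54.9] -11.790389772838799 6.0068322251890285
-46 150 [-45.8  -3.   48. ] -11.829736093120786 5.7643323214126
-38 165 [-37.9  -2.9  41. ] -11.888285173704498 6.0532798260184375
-30 127 [-31.4  -3.1  35.5] -11.95956127151891 6.044599427920213
-22 582 [-21.5  -3.1  28.3] -14.260100069202647 8.568064787953517
-14 655 [-14.   -2.6  28.2] -14.149579843441922 8.99639252088555
-6 702 [-5.9 -3.  28.2] -14.431698951907153 8.9274977514228
2 722 [ 2.  -2.9 28.3] -14.294696442113702 8.80592955264673
10 734 [10.1 -2.9 28.2] -14.070061574107733 8.126761331867531
18 754 [18.  -2.9 28.2] -14.14730744929018 8.45775870772904
26 904 [26.1 -2.9 29.8] -14.114229130168308 8.37896868223
34 740 [33.9 -2.9 38.3] -12.181832432611928 6.4058271123921084
42 676 [41.9 -2.5 45. ] -12.006771081979524 6.55263047636837
50 640 [49.8 -2.6 52. ] -11.88268607354669 6.604070065500855
58 564 [57.8 -2.7 59. ] -11.769922942660246 6.3310162105604215
66 317 [64.1 -2.7 64.2] -11.771325132843218 6.978833375230788
```

View pics/w2.png

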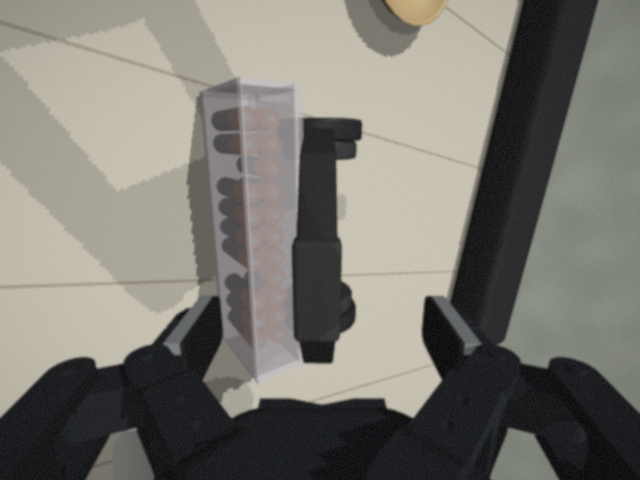

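Crown top is 28 mm ahead of the TCP, 3 mm off in tool y and squarely aligned, at (317,290) between the fingers. I'll move the last 20 mm and close.

```bash
python3 -m handwheel '[[0,-0.003,0.010,0,0,0,0.0854],[0,0,0.010,0,0,0,0.0854],[0,0,0,0,0,0,0.04],[0,0,0,0,0,0,0.03],[0,0,0,0,0,0,0.01],[0,0,0,0,0,0,0.01],[0,0,0,0,0,0,0.01],[0,0,0,0,0,0,0.01]]' 60 && python3 -m handwheel '[[0,0,0,0,0,0,0.01],[0,0,0,0,0,0,0.01],[0,0,0,0,0,0,0.01],[0,0,0,0,0,0,0.01]]'
python3 - <<'E'
from h import *
np.set_printoptions(precision=1,suppress=True)
im,d,W,K,M=cloud('wrist'); cv2.imwrite('pics/w3.png',im)
s=r.sense(); Rt=R.from_euler('xyz',s['tcp_rot'],degrees=True).as_matrix(); T=(W-s['tool_pos'])@Rt
print(Rt.T@np.array([0,0,1]),s['tool_pos'])
g=im.max(-1); m=(g<75)&(abs(T[...,1])<20)&(T[...,0]>0)&(T[...,0]<75)&(T[...,2]<70)&(T[...,2]>-5)
P=T[m]
for x in range(2,70,8):
    k=P[abs(P[:,0]-x)<4]
    if len(k): print(x,len(k),np.median(k,0),k[:,1].min(),k[:,1].max())
E
```

```text
time: 4.87
tool_pos: [616.4, -260.0, 150.4]
tcp_rot: [145.0, 0.0, 101.5]
ft_force: [1.4, 0.4, 1.0]
finger_gap: 22.6
grip_force: 63.1
time: 5.2
tool_pos: [616.4, -260.0, 150.3]
tcp_rot: [145.0, 0.0, 101.5]
ft_force: [-0.7, -0.6, 4.6]
finger_gap: 21.9
grip_force: 63.5
[-0.   0.6 -0.8] [ 616.4 -260.   150.3]
2 726 [3.1 0.1 8.9] -10.806897923250267 11.514072136965858
10 1208 [10.1 -0.3  8.8] -19.99952296749763 19.98457980053281
18 950 [18.1  0.2  8.9] -10.868917137326255 11.62827491311686
26 1134 [26.4  0.2 10.3] -10.738260108642667 11.443227840839867
34 945 [33.9  0.6 18.5] -8.966247292304814 9.829499133030781
42 857 [41.9  0.6 25.5] -8.684358087991564 9.905514043813405
50 779 [50.   0.6 32.4] -8.529302830164358 9.95283451624053
58 734 [58.   0.6 39.3] -8.35408577582139 10.026085793867244
66 647 [66.   1.2 46.5] -8.096976172839215 11.0310631780329
```

```bash
python3 -m handwheel '[[0,0.003,-0.004,0,0,0,0.01],[0,0.006,-0.008,0,0,0,0.01],[0,0.0115,-0.0164,0,0,0,0.01],[0,0.0115,-0.0164,0,0,0,0.01],[0,0.0115,-0.0164,0,0,0,0.01],[0,0.0115,-0.0164,0,0,0,0.01],[0,0.0115,-0.0164,0,0,0,0.01],[0,0.0115,-0.0164,0,0,0,0.01]]' && python3 -m handwheel '[[0,0.0115,-0.0164,0,0,0,0.01],[0,0.0115,-0.0164,0,0,0,0.01],[0,0.0115,-0.0164,0,0,0,0.01],[0,0,0,5,0,0,0.01],[0,0,0,5,0,0,0.01],[0,0,0,5,0,0,0.01],[0,0,0,5,0,0,0.01],[0,0,0,5,0,0,0.01]]' && python3 -m handwheel '[[0,0,0,5,0,0,0.01],[0,0,0,5,0,0,0.01],[0,0,0,0,0,0,0.01],[0,0,0,0,0,0,0.01]]'
python3 - <<'E'
from h import *
im,d,W,K,M=cloud('scene'); cv2.imwrite('pics/s2.png',im)
print(r.sense()['joint_pos'])
E
```

```text
time: 5.92
tool_pos: [616.2, -259.2, 285.8]
tcp_rot: [145.1, -0.0, 101.5]
ft_force: [0.1, 0.1, -2.1]
finger_gap: 22.3
grip_force: 62.9
time: 6.58
tool_pos: [616.4, -259.7, 346.2]
tcp_rot: [170.2, 0.1, 101.4]
ft_force: [-0.8, 0.2, -2.5]
finger_gap: 22.1
grip_force: 62.8
time: 6.92
tool_pos: [617.6, -258.8, 343.4]
tcp_rot: [180.0, -0.1, 101.6]
ft_force: [-1.2, 0.0, -2.0]
finger_gap: 22.3
grip_force: 62.8
[-2.72201933e+01  1.74356917e+01  6.41673101e+01  9.37201222e-02
  9.83500884e+01 -3.87300973e+01]
```

View pics/s2.png

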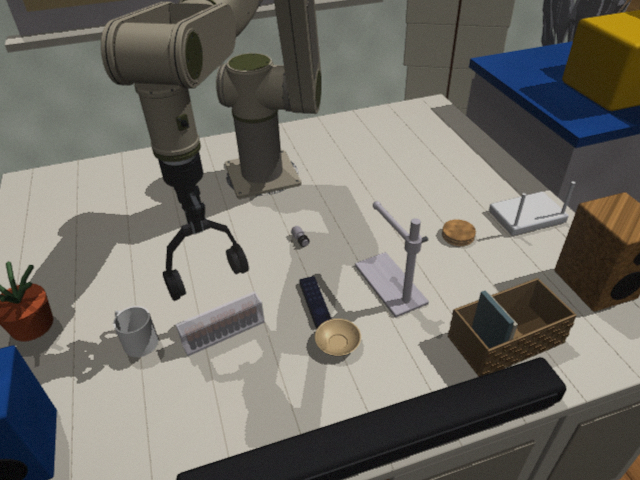

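The headset hangs upright under the gripper at (205,260), well clear of the box. I'll carry it round to the free end of the bar.

```bash
python3 -m handwheel '[[0,0,0,0,0,3.5,0.01],[0.0319,-0.0224,0.0047,0,0,0,0.01],[0.0319,-0.0224,0.0047,0,0,0,0.01],[0.0319,-0.0224,0.0047,0,0,0,0.01],[0.0319,-0.0224,0.0047,0,0,0,0.01],[0.0319,-0.0224,0.0047,0,0,0,0.01],[0.0319,-0.0224,0.0047,0,0,0,0.01],[0.0319,-0.0224,0.0047,0,0,0,0.01]]' && python3 -m handwheel '[[0.0281,0.0059,0.0038,0,0,0,0.01],[0.0281,0.0059,0.0038,0,0,0,0.01],[0.0281,0.0059,0.0038,0,0,0,0.01],[0.0281,0.0059,0.0038,0,0,0,0.01],[0.0281,0.0059,0.0038,0,0,0,0.01],[0.0281,0.0059,0.0038,0,0,0,0.01],[0.0281,0.0059,0.0038,0,0,0,0.01],[0.0281,0.0059,0.0038,0,0,0,0.01]]' && python3 -m handwheel '[[0,0,0,0,0,0,0.01],[0,0,0,0,0,0,0.01]]'
python3 - <<'E'
from h import *
np.set_printoptions(precision=1,suppress=True)
im,d,W,K,M=cloud('wrist'); cv2.imwrite('pics/w4.png',im)
s=r.sense(); Rt=R.from_euler('xyz',s['tcp_rot'],degrees=True).as_matrix(); T=(W-s['tool_pos'])@Rt
m=(W[...,2]>185)&(W[...,2]<235)&(W[...,0]>505); P=T[m]
print(len(P)); 
for y in range(60,280,10):
    k=P[abs(P[:,1]-y)<5]
    if len(k)>5: print(y,len(k),np.median(k,0),k[:,0].min(),k[:,0].max(),k[:,2].min())
E
```

```text
time: 7.63
tool_pos: [428.5, -59.4, 311.9]
tcp_rot: [179.7, -0.0, 97.9]
ft_force: [0.2, 0.5, -0.1]
finger_gap: 22.1
grip_force: 62.9
time: 8.3
tool_pos: [445.5, 169.9, 282.2]
tcp_rot: [179.8, -0.1, 97.9]
ft_force: [0.3, -0.6, -3.1]
finger_gap: 22.4
grip_force: 62.8
time: 8.47
tool_pos: [445.3, 169.7, 281.8]
tcp_rot: [179.9, -0.1, 98.1]
ft_force: [-0.0, -0.2, -2.0]
finger_gap: 22.1
grip_force: 62.8
4958
80 389 [ 5.8 82.1 72.7] -4.750688372442972 13.722267547192411 66.94557082224
90 567 [ 7.1 89.3 68.7] -6.107387910698799 15.299868085224906 65.70401834298859
100 384 [  6.7 100.5  70.8] -4.367395178949898 13.35276123776261 67.547579781017
110 417 [  6.3 110.1  70.9] -2.640728942421501 12.095023776824698 68.61280122911623
120 407 [  6.3 120.   70.9] -2.7434251610797373 12.071597618910454 68.24629003416997
130 411 [  6.4 129.9  70.8] -2.51761792252265 12.091569369667706 67.819219810698
140 414 [  6.4 140.1  70.9] -2.611680560716707 12.061224689126409 68.047018118151
150 405 [  6.4 150.1  71.1] -2.514811248521405 12.09724688180524 68.71712477210927
160 407 [  6.2 160.   70.9] -2.785513030322395 11.873339627384862 68.6327439825517
170 411 [  6.4 169.8  71. ] -2.61548856100084 12.302352658348305 68.00513453099546
180 415 [  6.2 180.   71. ] -2.8475098033572075 11.920082009584254 68.58911008900458
190 324 [  6.6 188.9  71.3] -2.5465354383753356 12.04718007592792 68.55944348386316
200 7 [ 11.4 195.8  77.1] -2.320568412502016 11.667412593340337 72.57126864363151
```

View pics/w4.png

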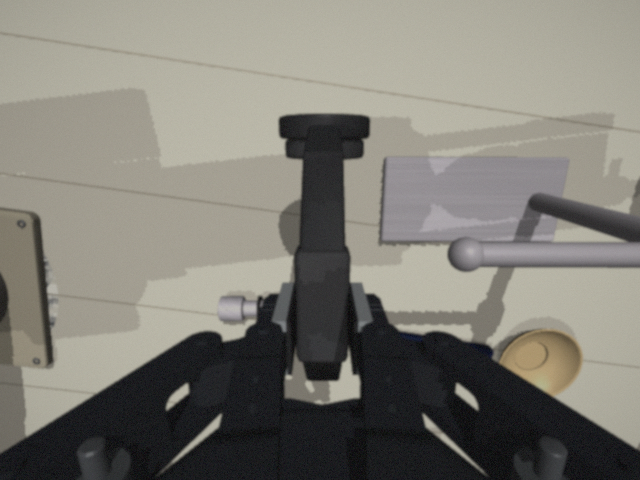

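The bar is parallel to the tool's y axis, with the ball at (465,254). In tool coordinates it sits at x≈4.5 and z≈70, with the hanging place at y≈141. I'll slide in along the bar, then lower.

```bash
python3 -m handwheel '[[0.0045,0.016,0.005,0,0,0,0.01],[0,0.025,0.010,0,0,0,0.01],[0,0.025,0,0,0,0,0.01],[0,0.025,0,0,0,0,0.01],[0,0.025,0,0,0,0,0.01],[0,0.025,0,0,0,0,0.01],[0,0,0,0,0,0,0.01],[0,0,0,0,0,0,0.01]]' && python3 -m handwheel '[[0,0,0.007,0,0,0,0.01],[0,0,0.007,0,0,0,0.01],[0,0,0.006,0,0,0,0.01],[0,0,0.004,0,0,0,0.01],[0,0,0,0,0,0,0.01],[0,0,0,0,0,0,0.01],[0,0,0,0,0,0,0.01],[0,0,0,0,0,0,0.01]]'
python3 - <<'E'
from h import *
im,d,W,K,M=cloud('scene'); cv2.imwrite('pics/s3.png',cv2.resize(im[120:320,300:480],None,fx=3,fy=3))
print(np.mean([r.sense()['ft_force']],0))
E
```

```text
time: 9.18
tool_pos: [585.7, 191.2, 266.4]
tcp_rot: [180.0, -0.0, 97.8]
ft_force: [0.0, -0.2, -2.6]
finger_gap: 22.2
grip_force: 62.8
time: 9.85
tool_pos: [585.1, 193.2, 243.2]
tcp_rot: [180.0, -0.0, 98.0]
ft_force: [-0.1, -0.9, -0.9]
finger_gap: 22.0
grip_force: 62.8
[ 0.60711098  0.11320373 -2.41163944]
```

View pics/s3.png

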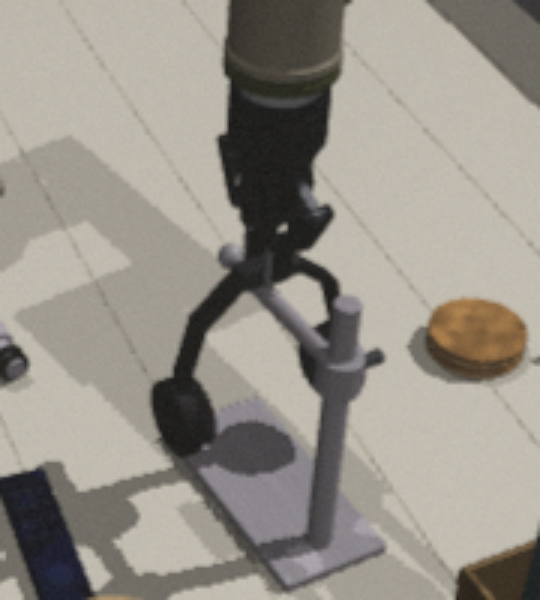

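The headset is astride the bar, between the ball at (230,255) and the post at (345,300). Now I'll feel for contact.

```bash
for i in 1; do python3 -m handwheel '[[0,0,0.002,0,0,0,0.01],[0,0,0.002,0,0,0,0.01],[0,0,0,0,0,0,0.01],[0,0,0,0,0,0,0.01]]'; python3 -m handwheel '[[0,0,0.001,0,0,0,0.01],[0,0,0,0,0,0,0.01],[0,0,0,0,0,0,0.01]]';python3 -m handwheel '[[0,0,0.001,0,0,0,0.01],[0,0,0,0,0,0,0.01],[0,0,0,0,0,0,0.01]]'; done
```

```text
time: 10.23
tool_pos: [584.8, 193.0, 238.3]
tcp_rot: [-180.0, 0.0, 98.0]
ft_force: [0.8, 1.2, -1.6]
finger_gap: 22.0
grip_force: 62.8
time: 10.48
tool_pos: [584.9, 193.1, 237.6]
tcp_rot: [-180.0, 0.0, 98.0]
ft_force: [0.5, -1.0, -1.6]
finger_gap: 22.2
grip_force: 62.9
time: 10.73
tool_pos: [584.9, 193.0, 236.6]
tcp_rot: [-180.0, 0.0, 98.0]
ft_force: [1.0, 0.2, -1.8]
finger_gap: 22.2
grip_force: 62.9
```

```bash
python3 -m handwheel '[[0,0,0.001,0,0,0,0.01],[0,0,0,0,0,0,0.01],[0,0,0,0,0,0,0.01]]'; python3 -m handwheel '[[0,0,0.001,0,0,0,0.01],[0,0,0,0,0,0,0.01],[0,0,0,0,0,0,0.01]]'
```

```text
time: 10.98
tool_pos: [585.1, 193.1, 236.1]
tcp_rot: [180.0, -0.0, 98.0]
ft_force: [-1.1, -0.4, 1.0]
finger_gap: 22.2
grip_force: 63.2
time: 11.23
tool_pos: [585.1, 193.1, 236.0]
tcp_rot: [179.9, -0.0, 98.0]
ft_force: [-3.4, -1.6, 7.3]
finger_gap: 22.1
grip_force: 63.9
```

Contact: about 9 N on the bar. I'll hold for a moment, then check.

```bash
python3 -m handwheel '[[0,0,0,0,0,0,0.01],[0,0,0,0,0,0,0.01],[0,0,0,0,0,0,0.01],[0,0,0,0,0,0,0.01],[0,0,0,0,0,0,0.01],[0,0,0,0,0,0,0.01]]'; python3 -m handwheel '[[0,0,-0.0006,0,0,0,0.01],[0,0,0,0,0,0,0.01],[0,0,0,0,0,0,0.01],[0,0,0,0,0,0,0.01],[0,0,0,0,0,0,0.01],[0,0,0,0,0,0,0.01]]'
```

```text
time: 11.73
tool_pos: [585.1, 193.1, 236.0]
tcp_rot: [179.9, -0.0, 98.0]
ft_force: [-3.9, -0.2, 6.4]
finger_gap: 22.0
grip_force: 63.9
time: 12.23
tool_pos: [585.1, 193.1, 236.0]
tcp_rot: [180.0, -0.0, 98.0]
ft_force: [-3.0, -0.6, 5.5]
finger_gap: 21.9
grip_force: 63.7
```

```bash
python3 -m handwheel '[[0,0,0,0,0,0,0.026],[0,0,0,0,0,0,0.03],[0,0,0,0,0,0,0.036],[0,0,0,0,0,0,0.045],[0,0,0,0,0,0,0.055],[0,0,0,0,0,0,0.055],[0,0,0,0,0,0,0.055],[0,0,0,0,0,0,0.055]]' 20
python3 - <<'E'
from h import *
np.set_printoptions(precision=1,suppress=True)
im,d,W,K,M=cloud('wrist'); cv2.imwrite('pics/w5.png',im)
s=r.sense(); Rt=R.from_euler('xyz',s['tcp_rot'],degrees=True).as_matrix(); T=(W-s['tool_pos'])@Rt
g=im.max(-1); m=(g<75)&(abs(T[...,1])<16)&(T[...,0]>0)&(T[...,0]<75)&(T[...,2]<70)&(T[...,2]>0)
P=T[m]
for x in range(2,70,8):
    k=P[abs(P[:,0]-x)<4]
    if len(k): print(x,len(k),np.median(k,0),k[:,1].min(),k[:,1].max())
E
```

```text
time: 12.9
tool_pos: [585.0, 193.0, 235.2]
tcp_rot: [-180.0, 0.0, 98.0]
ft_force: [-0.2, 0.1, 0.2]
finger_gap: 55.1
grip_force: 0.0
2 680 [3.  0.7 7.9] -11.116271430362142 12.50722520457246
10 953 [10.1  0.7  8. ] -13.026367142515367 12.331709756169419
18 983 [18.1  0.7  8. ] -10.730543663122434 12.665234582835657
26 1190 [26.3  0.7  9.3] -10.973767857031337 12.40896749635754
34 995 [33.9  0.7 17.8] -9.037767879520814 10.414792744657758
42 897 [41.9  0.8 24.7] -9.032082292501716 10.556445348493634
50 847 [49.8  0.8 31.9] -8.973211114849168 10.59416680341218
58 755 [58.   0.8 38.9] -8.914855167204163 10.929559314047374
66 684 [65.7  0.8 46.2] -8.95112978650869 11.048631213664308
```

View pics/w5.png

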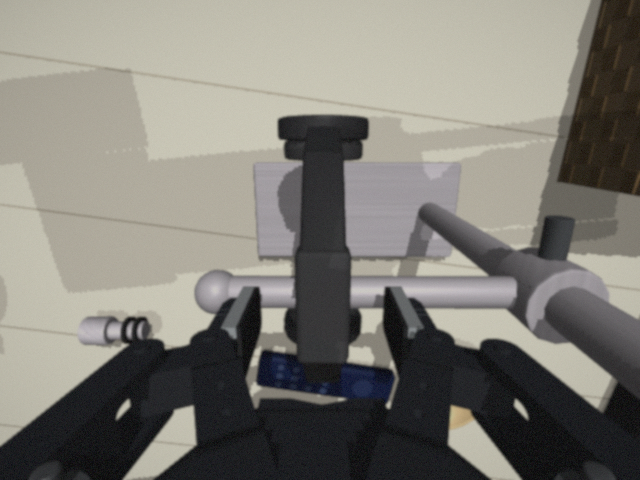

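The headset is released, level and centred on the bar at (322,300), with the fingers clear on both sides. I'll retreat straight up.

```bash
python3 -m handwheel '[[0,0,-0.005,0,0,0,0.055],[0,0,-0.010,0,0,0,0.055],[0,0,-0.015,0,0,0,0.055],[0,0,-0.025,0,0,0,0.055],[0,0,-0.025,0,0,0,0.055],[0,0,-0.025,0,0,0,0.055],[0,0,-0.025,0,0,0,0.055],[0,0,0,0,0,0,0.055]]'; python3 -m handwheel '[[0,0,0,0,0,0,0.055],[0,0,0,0,0,0,0.055],[0,0,0,0,0,0,0.055],[0,0,0,0,0,0,0.055],[0,0,0,0,0,0,0.055],[0,0,0,0,0,0,0.055],[0,0,0,0,0,0,0.055],[0,0,0,0,0,0,0.055]]'
python3 - <<'E'
from h import *
np.set_printoptions(precision=1,suppress=True)
im,d,W,K,M=cloud('wrist'); g=im.max(-1)
s=r.sense(); Rt=R.from_euler('xyz',s['tcp_rot'],degrees=True).as_matrix(); T=(W-s['tool_pos'])@Rt
for i in range(2):
    if i: im,d,W,K,M=cloud('wrist'); T=(W-s['tool_pos'])@Rt
    m=(im.max(-1)<75)&(abs(T[...,1])<18)&(abs(T[...,0])<30)&(W[...,2]>215)&(W[...,2]<245)
    k=W[m]; A=np.c_[k[:,:2]-k[:,:2].mean(0),np.ones(len(k))]; t=abs(k[:,2]-np.median(k[:,2]))<3
    print(k.mean(0),'slopes',np.linalg.lstsq(A[t],k[t,2],rcond=None)[0])
    q=T[m]; print('rect',cv2.minAreaRect(q[t][:,:2].astype(np.float32)))
im,_=r.snapshot('scene'); cv2.imwrite('pics/s4.png',im)
E
```

```text
time: 13.62
tool_pos: [586.5, 193.4, 373.5]
tcp_rot: [179.4, -0.1, 98.0]
ft_force: [1.2, -0.4, 2.0]
finger_gap: 55.2
grip_force: 0.0
time: 14.28
tool_pos: [584.9, 193.0, 365.1]
tcp_rot: [-180.0, 0.0, 98.0]
ft_force: [-0.0, 0.6, 0.1]
finger_gap: 54.9
grip_force: 0.0
[585.2 195.6 226.8] slopes [  0.   -0.  227.3]
rect ((0.5905399322509766, 0.5467729568481445), (23.052894592285156, 55.125186920166016), 89.4605712890625)
[585.2 195.5 226.8] slopes [  0.   -0.  227.2]
rect ((0.37567710876464844, 0.5268993377685547), (23.078907012939453, 54.56639099121094), 89.35737609863281)
```

View pics/s4.png

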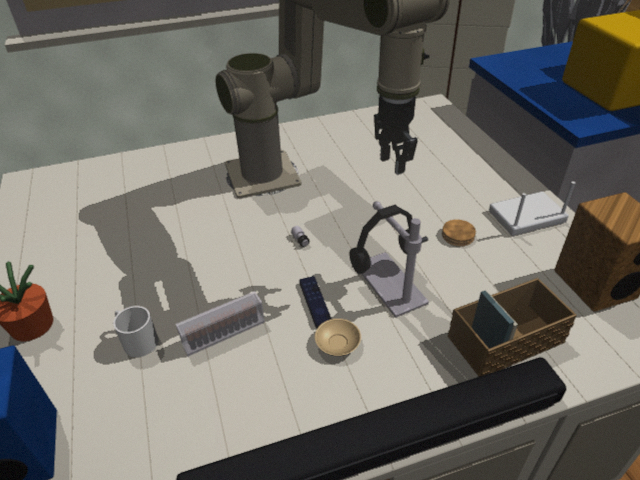

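The headset hangs level and still on the bar at (390,240). The gripper is well above it, and the bystanders look to be where they started.

```bash
python3 -c "
from bench import r
print(r.hand_in())"
```

```text
the job is handed in; nothing more can be done
None
```

The headset hangs level and still astride the bar, released between the ball end and the post; nothing else looks moved in the last picture, and I handed the job in at about 14 s of the 58 s allowed (no verdict was returned).

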